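Square the board carrier, then tip the relay tote over it

ROBOT

A 6-joint arm with a two-finger parallel gripper is mounted at the origin on the work surface. World frame = base frame: x ahead of the robot, y to its left, z up, the work surface at z = 0. Lengths are in m, angles in rad, forces in N, time in s.
With the tool pointing down it reaches from about 0.25 to 0.775 m from the base axis. Payload 4 kg.
Tool frame: the origin (TCP) lies at the very end of the fingers, on their centre line; the grasp point (between the pads) lies 19 mm behind it (robot.tcp_to_grasp is the distance from the TCP to the grasp point, in m); z points along the fingers, y is the line along which they close (so a half turn about z gives the same grasp; the last joint's range is limited). The gripper opens to 94 mm and grips with 3 to 60 N. Pads are 16 mm wide; open, the fingers measure 119 mm over their backs; the gripper's body (75 mm by 177 mm) begins 78 mm behind the grasp point.
Start: joints at [1.172, 0.087, 1.371, -0, 1.684, -0.103], TCP at [0.16, 0.526, 0.18] pointing down, gripper open.
Joint ranges: [-3.1, 3.1], [-0.76, 2.03], [0.27, 2.55], [-1.08, 4.22], [0.17, 2.65], [-2.57, 2.57]. Speed limits (rad/s): [2.79, 2.79, 3.14, 3.14, 3.14, 3.14].

INTERFACE

Orientations are given as [roll, pitch, yaw] about the fixed x, y, z axes, in that order (R = Rz(yaw) Ry(pitch) Rx(roll)).
In Python, from bench import robot gives the robot as it stands.
- The arm moves only by the shell command python3 nudge.py 'ROWS'. ROWS is rows parted by semicolons, their numbers by spaces, 1 to 20 of them, each of 5 numbers: the finger opening in m, then dx, dy, dz in m, then a turn about the tool's z in rad; each row shifts and turns the commanded pose from where the row before left it, along the tool's axes as they then stand; what a row does not reach is not made up. A row lasts 1/12 s, in which the tool goes at most 0.0417 m and 0.125 rad, less where a joint would pass 70% of its speed; a pose out of reach is approached as far as the arm can. The fingers move at their own pace and stop on an object; the grip force is fixed at half the most. Time passes only in rows, so rows that do not move let the fingers close. It prints the time, the measured TCP pose, the force, the opening and the grip force at its end.
- robot.get_obs(): the state, without advancing time (a new reading comes with each control period).
- robot.snapshot(name): name is "scene" or "top" or "wrist"; returns a dict with "color" (480x640x3 uint8, blue, green, red), "fx", "fy", "cx", "cy" (pixels), "extrinsics" (4x4, takes a point from world to camera coordinates). Camera axes: x right, y down, z forward; pixel columns grow to the right and rows downward; lengths in m; the calibration is good to about 2 mm. A picture is of the moment at which its call begins. There is no depth.
- robot.close_job(): hands the job in; it is judged then, once.
The state is a dict: "time": time; "joint_positions": joint angles; "qvel": joint speeds; "joint_torque": joint torques, N m; "tool_pos": TCP position; "ee_rot": TCP orientation; "wrist_force": force on the tool from outside, world axes, zero at the start; "wrist_torque": the same for the moment, N m; "width": finger opening in m; "finger_force": force on a finger pad.
Only numpy, scipy, OpenCV 4.12 (cv2) and the standard library are available. Lean on these libraries where they do the work, as an engineer would, in place of code of your own. Each camera call takes 0.05 s, during which the arm holds its last target. There are 200 camera calls.

TASK

Get this hand-assembly station ready: first push the black board carrier along the bench until it sits square and flush in the corner of the aluminium stop fence. Then lift the grey parts tote by its handle and, with its notched corner above the carrier, clear of it, tilt it so that all four loose relays slide together into that corner. Finish while still holding the tote tilted in the air like that, relays gathered, carrier still home; leave the spool, bottle and cutters alone.

Things in the scene. Friction and masses are not known exactly. Their poses are not given: they have to be found in the camera images.
- fence: Fixed L-shaped fence: two aluminium rails 14 mm thick, 20 mm high. Origin: on the bench, where the carrier's centre is when home. One rail on the +x side (inner face x = +60 mm, from y = -87 to +87), one on the +y side (inner face y = +75 mm, from x = -70 to +60). z up. Stands left or right of the bench's middle, turned up to 17 degrees from the world's axes.
- fence_corner (a point): The inner corner of the fence at bench height: (60, 75, 0) mm in the fence's frame.
- carrier: Loose black board carrier, 120 mm (its x) by 150 mm (its y), 18 mm high, about 0.45 kg, a tan board let into its top with three blue relays that rise to 29 mm. Origin: centre of its underside. Starts on the fence's open (-x, -y) side, 15 to 50 mm short of home each way, up to 12 degrees askew. Slides on the bench when pushed on its sides (a few N).
- tote: Loose grey open tote, 180 mm (its x) by 140 mm (y), walls 50 mm high, walls and floor 4 mm thick, 0.28 to 0.46 kg empty, slippery inside (friction about 0.2). At its (-x, +y) corner the walls are notched to 32 mm for 45 mm each way, with a 22 mm square tab outside. Origin: centre of its underside. An arched handle spans it over the middle, see tote_handle.
- tote_handle (a point): Middle of the handle's top bar: (0, 0, 110) mm in the tote's frame, axes as the tote's. The bar is flat-sided aluminium along the tote's y, 150 mm long, 14 mm wide (x), 16 mm high, carried by a strap outside each long wall; free space under it. Taken from above, fingers close along the tote's x.
- tote_corner (a point): Inside the tote, at its floor, in the notched corner: (-86, 66, 4) mm in the tote's frame; axes as the tote's.
- relay0: One of four identical blue relays lying loose in the tote: block 19 mm (its x) by 15 mm (its y) by 15 mm high, 12 g. Origin: centre of its underside.
- relay1: Second loose relay, as relay0.
- relay2: Third loose relay, as relay0.
- relay3: Fourth loose relay, as relay0.
- spool: Bystander: steel-grey wire spool, 54 mm across and 50 mm high, standing upright. Origin: centre of its underside.
- bottle: Bystander: small white bottle, 44 mm across and 110 mm high. Origin: centre of its underside.
- cutters: Bystander: small pair of cutters lying flat, about 120 mm long and 60 mm wide, 14 mm high, blue handles. Origin: near their middle, at bench height.

How it is judged:
By the outcome, as a careful person would: the job done as asked, in the order asked, and still so for the second after the job is handed in, while the arm keeps its last pose, push and grip.
It also fails if it takes over 59 s, if anything falls off the work surface, if the arm or the gripper's body presses on something with over 40 N, if the wrist force passes 120 N, or if a joint passes its speed limit or range.

## Working session

There is one attempt and no reset: what is moved stays moved. The work goes in short steps, Python scripts to look and compute and a shell command to move; the robot and the scene stay as the last step left them, time stands still between calls to the robot, and variables do not carry over. Pictures are saved under pics/ and viewed, at most 10 in all, crops included, and the job is handed in when it is done.

```bash
ls; mkdir -p pics; python3 - <<'E'
from bench import robot
import cv2,numpy as np
for n in ["scene","top"]:
    s=robot.snapshot(n); cv2.imwrite(f"pics/{n}0.png",s["color"]); print(n,s["fx"],s["fy"],s["cx"],s["cy"]); print(np.round(s["extrinsics"],4).tolist())
o=robot.get_obs();print(o)
E
```

```text
bench.py
nudge.py
pics
scene 547.8870125445753 547.8870125445753 318.56821366895326 237.32009627474855
[[-0.8102, 0.5861, -0.0015, 0.491], [0.4494, 0.6196, -0.6435, -0.2135], [-0.3762, -0.5221, -0.7655, 1.6882], [0.0, 0.0, 0.0, 1.0]]
top 487.4182175701798 487.4182175701798 321.5173104036856 238.36814382075445
[[0.0032, -0.9997, -0.0242, 0.0194], [-0.9976, -0.0015, -0.0691, 0.609], [0.0691, 0.0244, -0.9973, 1.5861], [0.0, 0.0, 0.0, 1.0]]
{'time': 0.1, 'joint_positions': array([ 1.17191649e+00,  8.78700757e-02,  1.37208516e+00,  1.85186496e-05,
        1.68361682e+00, -1.03107013e-01]), 'qvel': array([ 0.00032473, -0.00117985, -0.00359537, -0.00173998, -0.00030656,
        0.00150737]), 'joint_torque': array([ 2.00689414e-03, -3.41251802e+01, -3.03302443e+01,  7.19288411e-02,
        3.03562114e-02, -9.67488268e-05]), 'tool_pos': array([0.16010201, 0.52561162, 0.17923642]), 'ee_rot': array([-3.13962566e+00, -2.22036232e-04,  2.84582168e+00]), 'wrist_force': array([ 0.40292576, -0.47732234,  0.55648053]), 'wrist_torque': array([-0.02315669, -0.02975449,  0.00529676]), 'finger_force': 0.0, 'width': 0.0939744734395755}
```
View pics/scene0.png

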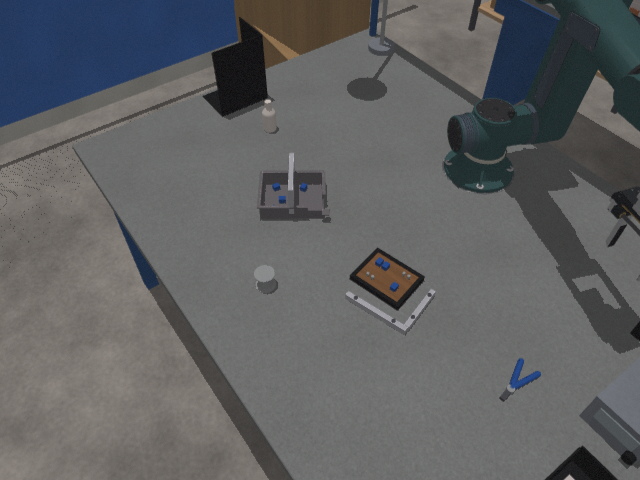

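View pics/top0.png

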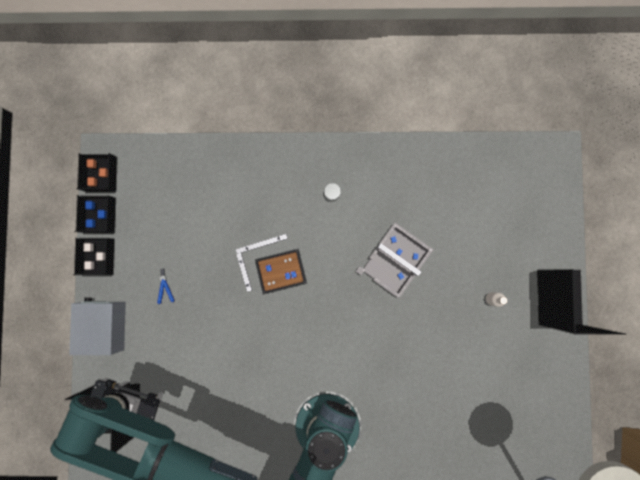

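The scene view shows the fence corner near (407,330), with the carrier near (388,278) and the tote near (292,195). In the top view the fence corner is near (237,248), the carrier at (280,271) and the tote at (395,260), with its tab at lower left (362,272). The cutters are at (165,288), the spool at (332,191) and the bottle at (496,299). Next I'll measure these.

```bash
cat > h.py <<'E'
import cv2,numpy as np
from bench import robot
def ray(s,uv,z):
    E=s["extrinsics"];R=E[:3,:3];c=-R.T@E[:3,3]
    uv=np.atleast_2d(uv).astype(float)
    d=np.c_[(uv[:,0]-s["cx"])/s["fx"],(uv[:,1]-s["cy"])/s["fy"],np.ones(len(uv))]@R
    return (c+d*((z-c[2])/d[:,2])[:,None])[:,:2]
def proj(s,P):
    P=np.atleast_2d(P);q=P@s["extrinsics"][:3,:3].T+s["extrinsics"][:3,3]
    return np.c_[q[:,0]/q[:,2]*s["fx"]+s["cx"],q[:,1]/q[:,2]*s["fy"]+s["cy"]]
def biggest(m,x0,y0,x1,y1,n=1):
    k=np.zeros_like(m);k[y0:y1,x0:x1]=m[y0:y1,x0:x1]
    c,_=cv2.findContours(k,cv2.RETR_EXTERNAL,cv2.CHAIN_APPROX_NONE)
    return sorted(c,key=cv2.contourArea)[::-1][:n]
def rect(s,c,z):
    w=ray(s,c[:,0,:],z)*1000
    (cx,cy),(a,b),t=cv2.minAreaRect(w.astype(np.float32))
    return np.round([cx,cy,a,b,t],1)
E
python3 - <<'E'
from h import *
s=robot.snapshot("top");im=s["color"];g=im.max(2).astype(int)
hsv=cv2.cvtColor(im,cv2.COLOR_BGR2HSV)
def R(n,m,box,z,k=1):
    for c in biggest(m.astype(np.uint8)*255,*box,k): print(n,cv2.contourArea(c),rect(s,c,z))
R("carrier dark",(g<60)|((hsv[...,1]>90)),(225,225,320,310),.018)
R("board",(hsv[...,1]>90)&(hsv[...,0]<25),(225,225,320,310),.018)
for c in biggest((g>175).astype(np.uint8)*255,225,225,320,310,2):
    print("fence",cv2.contourArea(c),rect(s,c,.02),np.round(ray(s,cv2.approxPolyDP(c,2.5,True)[:,0],.02)*1000).tolist())
R("handle",g>190,(350,215,440,305),.118,2)
R("relays",(hsv[...,1]>120)&(hsv[...,0]>100),(350,215,440,305),.015,5)
R("cutters",(hsv[...,1]>120)&(hsv[...,0]>100),(140,250,190,310),.01,2)
print(g[255:300:8,355:440:8]); print("bench",g[200,250])
crop=im[215:310,220:440];cv2.imwrite("pics/c1.png",cv2.resize(crop,None,fx=3.6,fy=3.6,interpolation=cv2.INTER_CUBIC))
E
```

```text
carrier dark 1205.0 [501.  156.9 109.5 141.3  14.2]
board 1171.5 [501.  157.  101.5 132.   14.2]
fence 107.5 [593.6 217.4  15.1 101.8  17.1] [[607.0, 168.0], [613.0, 178.0], [583.0, 267.0], [573.0, 257.0]]
fence 69.5 [494.5 277.   71.8  14.   16.8] [[527.0, 293.0], [468.0, 276.0], [461.0, 262.0], [527.0, 280.0]]
handle 194.5 [ 539.5 -221.2  149.2   15.3   54.6]
handle 6.5 [ 6.022e+02 -2.038e+02  9.300e+00  9.200e+00  1.000e-01]
relays 10.5 [ 487.4 -237.9   13.1   11.8   26.6]
relays 10.0 [ 551.8 -286.6   10.3   14.6   71.1]
relays 9.5 [ 607.7 -216.5    9.9   13.3   89.6]
relays 9.0 [ 566.5 -232.6    9.3   14.    45. ]
cutters 105.5 [434.  543.2  73.9  50.9   8.9]
[[137 135 139  97 143 231 162 157 163 167 136]
 [133 133 167 168 161  90 232 168 105 135 136]
 [122 162 164 165 164 164  80 137 225 138 138]
 [131 135 114 166 165 163 160 162 135 139 136]
 [133 129 130 123 171 164 149 137 137 138 141]
 [135 136 133 136 135 132 136 137 136 137 136]]
bench 135
```

View pics/c1.png

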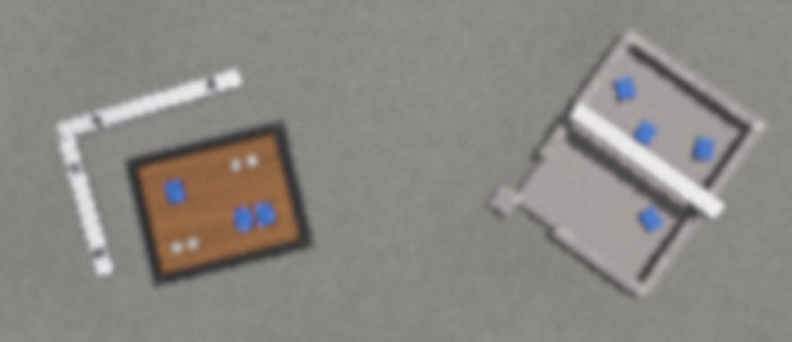

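In the crop, the fence's inner corner is near (75,140), and the carrier is short of it on both sides. The tote's tab is at (505,200), on its left, and four relays are inside. Fence yaw is about 17°, and the carrier is about 39 mm and 35 mm short. I'll go behind the carrier's -x face.

```bash
cat >> h.py <<'E'
from scipy.spatial.transform import Rotation as Ro
FO=np.array([.528,.2014]);FY=np.radians(16.9)
def F(x,y): # fence mm -> world m
    c,s=np.cos(FY),np.sin(FY);return FO+np.array([c*x-s*y,s*x+c*y])/1000
def plan(p,yaw=None,o=None):
    o=o or robot.get_obs();R=Ro.from_euler("xyz",o["ee_rot"])
    t=0 if yaw is None else -((yaw-o["ee_rot"][2]+np.pi)%(2*np.pi)-np.pi)
    R2=R*Ro.from_euler("z",t)
    d=R2.inv().apply(np.asarray(p)-o["tool_pos"])
    print("turn",round(t,4),"rows",round(abs(t)/.125,1),"| then d",np.round(d,4),"rows",round(np.linalg.norm(d)/.0417,1))
E
python3 - <<'E'
from h import *
w=F(-38.8-60-40,-35)
plan([*w,.18],FY+np.pi)
E
```

```text
turn -0.5907 rows 4.7 | then d [-1.189e-01 -4.522e-01 -2.000e-04] rows 11.2
```

```bash
python3 nudge.py '0.09 0 0 0 -0.1182;0.09 0 0 0 -0.1182;0.09 0 0 0 -0.1182;0.09 0 0 0 -0.1182;0.09 0 0 0 -0.1182;0.09 -0.0099 -0.0377 0 0;0.09 -0.0099 -0.0377 0 0;0.09 -0.0099 -0.0377 0 0;0.09 -0.0099 -0.0377 0 0;0.09 -0.0099 -0.0377 0 0;0.09 -0.0099 -0.0377 0 0;0.09 -0.0099 -0.0377 0 0;0.09 -0.0099 -0.0377 0 0;0.09 -0.0099 -0.0377 0 0;0.09 -0.0099 -0.0377 0 0;0.09 -0.0099 -0.0377 0 0;0.09 -0.0099 -0.0377 0 0;0.09 0 0 0 0;0.09 0 0 0 0'
python3 - <<'E'
from h import *
s=robot.snapshot("wrist");cv2.imwrite("pics/w1.png",s["color"])
plan([*F(-38.8-60-40,-35),.008],FY+np.pi)
E
```

```text
time: 1.73
tool_pos: [0.406, 0.1263, 0.1797]
ee_rot: [3.141, -0.001, -2.851]
wrist_force: [-0.4, -0.2, -0.1]
width: 0.0902
finger_force: 0.0
turn -0.0018 rows 0.0 | then d [-1.000e-04 -2.000e-04  1.719e-01] rows 4.1
```

View pics/w1.png

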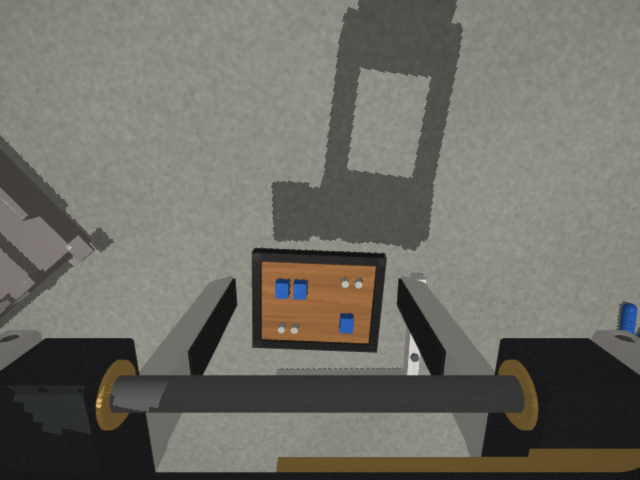

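The wrist view shows the carrier at (318,300), centred between the fingers. The tote is at far left, and the fence rail is at (415,330). Next I'll lower and push along fence +x.

```bash
python3 nudge.py '0.09 0 0 0.034 0;0.09 0 0 0.034 0;0.09 0 0 0.034 0;0.09 0 0 0.034 0;0.09 0 0 0.034 0;0.09 -0.01 0 0 0;0.09 -0.01 0 0 0;0.09 -0.01 0 0 0;0.09 -0.01 0 0 0;0.09 -0.01 0 0 0;0.09 -0.005 0 0 0;0.09 -0.005 0 0 0;0.09 0 0 0 0'
```

```text
time: 2.87
tool_pos: [0.4646, 0.1456, 0.0111]
ee_rot: [-3.142, 0.002, -2.846]
wrist_force: [0.0, 0.4, 0.1]
width: 0.0901
finger_force: 0.0
```

```bash
python3 nudge.py '0.09 -0.003 0 0 0;0.09 -0.002 0 0 0;0.09 -0.002 0 0 0;0.09 0 0 0 0'; python3 - <<'E'
from h import *
s=robot.snapshot("top");im=s["color"]
hsv=cv2.cvtColor(im,cv2.COLOR_BGR2HSV)
c=biggest(((hsv[...,1]>90)&(hsv[...,0]<25)).astype(np.uint8)*255,225,215,320,310)[0]
r=rect(s,c,.018);d=r[:2]/1000-FO;C,S=np.cos(FY),np.sin(FY);print(r,"fence mm",1000*np.array([C*d[0]+S*d[1],-S*d[0]+C*d[1]]))
o=robot.get_obs();d=o["tool_pos"][:2]-FO;print("tcp fence",1000*np.array([C*d[0]+S*d[1],-S*d[0]+C*d[1]]))
E
```

```text
time: 3.2
tool_pos: [0.4699, 0.1474, 0.0103]
ee_rot: [3.142, 0.0, -2.846]
wrist_force: [-0.3, -0.2, 0.3]
width: 0.0898
finger_force: 0.0
[528.5 163.8  44.9 131.5  14.2] fence mm [-10.45199569 -36.12154186]
tcp fence [-71.53010893 -34.78489598]
```

```bash
python3 - <<'E'
from h import *
s=robot.snapshot("scene");cv2.imwrite("pics/s2.png",cv2.resize(s["color"][200:360,280:500],None,fx=3.2,fy=3.2,interpolation=cv2.INTER_CUBIC))
E
```

```text
(no output)
```

View pics/s2.png

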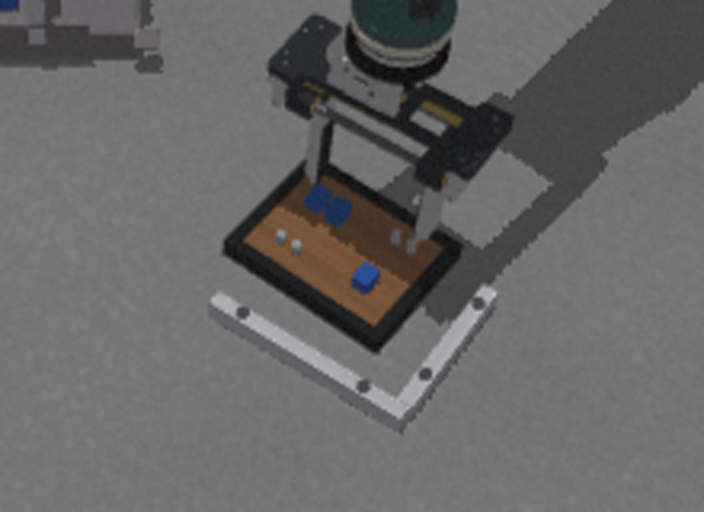

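The fingers are right behind the carrier's -x edge. I'll cast its top corners, at crop (225,243), (377,343) and (462,243), and the rail's inner top edge to measure what remains.

```bash
cat >> h.py <<'E'
def toF(w):
    d=np.atleast_2d(w)[:,:2]-FO;C,S=np.cos(FY),np.sin(FY);return np.round(1000*np.c_[C*d[:,0]+S*d[:,1],-S*d[:,0]+C*d[:,1]],1)
E
python3 - <<'E'
from h import *
s=robot.snapshot("scene")
f=lambda u:np.array([280,200])+np.array(u)/3.2
print("carrier",toF(ray(s,f([(225,243),(377,343),(462,243)]),.018)).tolist())
print("fence outer corner/inner corner/ends",toF(ray(s,f([(402,415),(403,397),(217,293),(490,287)]),.02)).tolist())
E
```

```text
carrier [[20.6, -109.8], [27.7, 37.2], [-93.9, 41.3]]
fence outer corner/inner corner/ends [[71.4, 85.9], [57.7, 78.4], [65.1, -86.3], [-68.6, 80.7]]
```

```bash
python3 - <<'E'
from h import *
s=robot.snapshot("scene");o=robot.get_obs();print(o["tool_pos"],o["ee_rot"],o["wrist_force"])
R=Ro.from_euler("xyz",o["ee_rot"])
P=o["tool_pos"]+R.apply([[0,.05,0],[0,-.05,0],[0,0,0]])
print((proj(s,P)-[280,200])*3.2, toF(P))
s=robot.snapshot("wrist");cv2.imwrite("pics/w2.png",s["color"])
print(np.round((proj(s,P)),1))
E
```

```text
[0.46950016 0.14731193 0.01022969] [ 3.14150478e+00 -1.57075250e-04 -2.84640189e+00] [-0.46740284 -0.05665856  0.05420647]
[[418.34844799 250.65977094]
 [313.85016946 191.11473107]
 [365.38508133 220.48027111]] [[-71.7  15.3]
 [-71.7 -84.7]
 [-71.7 -34.7]]
[[395.4 276.4]
 [235.8 276.6]
 [315.6 276.5]]
```

View pics/w2.png

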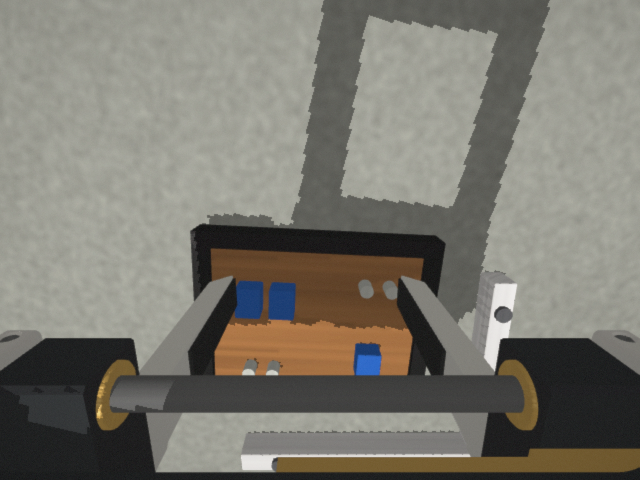

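The wrist view shows the fingertips above the board area, with the carrier's base-side edge at v≈235. So the fingers seem to have crossed it without touching. I'll check the geometry numerically before moving.

```bash
python3 - <<'E'
from h import *
s=robot.snapshot("wrist");E=s["extrinsics"];print("cam",np.round(-E[:3,:3].T@E[:3,3],3),"axis",np.round(E[2,:3],3))
print("carrier base-side top corners",toF(ray(s,[(193,228),(443,238)],.018)).tolist())
print("fence y rail end top inner",toF(ray(s,[(484,272),(515,280)],.02)).tolist())
print("x rail inner top",toF(ray(s,[(245,456),(270,456)],.02)).tolist())
s=robot.snapshot("top");hsv=cv2.cvtColor(s["color"],cv2.COLOR_BGR2HSV);m=(s["color"].max(2)<60)|(hsv[...,1]>90)
c=biggest(m.astype(np.uint8)*255,225,225,320,310)[0][:,0];w=toF(ray(s,c,.018));print("top dark",w.min(0),w.max(0))
E
```

```text
cam [0.392 0.124 0.214] axis [ 0.263  0.081 -0.961]
carrier base-side top corners [[-104.9, -105.7], [-98.8, 39.7]]
fence y rail end top inner [[-78.4, 65.4], [-73.2, 84.7]]
x rail inner top [[59.7, -84.6], [59.7, -67.0]]
top dark [ -34.4 -108. ] [19.6 34.1]
```

```bash
python3 - <<'E'
from h import *
s=robot.snapshot("scene");a=s["color"][235:300,350:430]
a=cv2.resize(a,None,fx=9,fy=9,interpolation=cv2.INTER_NEAREST)
o=robot.get_obs();R=Ro.from_euler("xyz",o["ee_rot"])
for z,c in((0,(0,0,255)),(-.02,(0,255,255))):
    for y in(-.045,-.0595,.045,.0595):
        for x in(-.008,.008):
            p=(proj(s,o["tool_pos"]+R.apply([x,y,z]))[0]-[350,235]+.5)*9;cv2.circle(a,tuple(int(v) for v in p),3,c,-1)
cv2.imwrite("pics/z3.png",a);print(o["tool_pos"])
E
```

```text
[0.46961385 0.14736383 0.01030153]
```

View pics/z3.png

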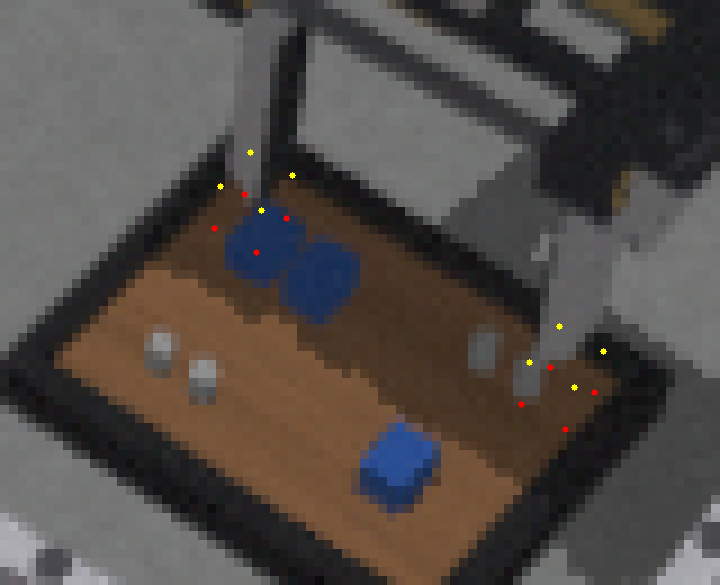

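The visible fingertips end above where the reported TCP projects. That suggests the real tips are higher than reported and passed over the rim. I'll back off and find the bench by touch to calibrate z.

```bash
python3 nudge.py '0.09 0 0 -0.03 0;0.09 0.035 0 0 0;0.09 0.03 0 0 0;0.09 0 0 0.025 0;0.09 0 0 0.005 0;0.09 0 0 0 0;0.09 0 0 0.003 0;0.09 0 0 0 0'
```

```text
time: 4.27
tool_pos: [0.4082, 0.1286, 0.0074]
ee_rot: [3.141, -0.0, -2.846]
wrist_force: [-0.4, 0.8, -0.3]
width: 0.0902
finger_force: 0.0
```

```bash
python3 nudge.py '0.09 0 0 0.003 0;0.09 0 0 0.003 0;0.09 0 0 0 0'
```

```text
time: 4.52
tool_pos: [0.4075, 0.1285, 0.0008]
ee_rot: [3.141, -0.001, -2.846]
wrist_force: [-0.5, 0.3, -0.2]
width: 0.0898
finger_force: 0.0
```

```bash
python3 nudge.py '0.09 0 0 0.003 0;0.09 0 0 0.003 0;0.09 0 0 0 0;0.09 0 0 0 0'
```

```text
time: 4.85
tool_pos: [0.4073, 0.1284, -0.005]
ee_rot: [3.141, -0.001, -2.846]
wrist_force: [0.5, 0.5, -0.6]
width: 0.0897
finger_force: 0.0
```

No contact at z = -5 mm, so the reported z really is biased. I'll keep going down in small steps.

```bash
python3 nudge.py '0.09 0 0 0.003 0;0.09 0 0 0.003 0;0.09 0 0 0 0;0.09 0 0 0 0'
```

```text
time: 5.18
tool_pos: [0.4073, 0.1284, -0.011]
ee_rot: [3.141, -0.001, -2.846]
wrist_force: [-0.4, -0.1, -1.0]
width: 0.0901
finger_force: 0.0
```

```bash
python3 nudge.py '0.09 0 0 0.002 0;0.09 0 0 0.001 0;0.09 0 0 0 0;0.09 0 0 0 0'
```

```text
time: 5.52
tool_pos: [0.4075, 0.1285, -0.0138]
ee_rot: [3.142, -0.0, -2.846]
wrist_force: [-0.1, -0.7, 0.3]
width: 0.0899
finger_force: 0.0
```

```bash
python3 nudge.py '0.09 0 0 0.002 0;0.09 0 0 0 0;0.09 0 0 0 0'
```

```text
time: 5.77
tool_pos: [0.4074, 0.1284, -0.0158]
ee_rot: [3.141, -0.0, -2.846]
wrist_force: [-0.0, -0.4, -0.1]
width: 0.0899
finger_force: 0.0
```

```bash
python3 nudge.py '0.09 0 0 0.002 0;0.09 0 0 0 0;0.09 0 0 0 0'
```

```text
time: 6.02
tool_pos: [0.4074, 0.1284, -0.0179]
ee_rot: [3.142, -0.0, -2.846]
wrist_force: [0.3, -0.8, -0.2]
width: 0.0902
finger_force: 0.0
```

```bash
python3 nudge.py '0.09 0 0 0.002 0;0.09 0 0 0 0;0.09 0 0 0 0'
```

```text
time: 6.27
tool_pos: [0.4074, 0.1285, -0.0199]
ee_rot: [3.141, -0.0, -2.846]
wrist_force: [-0.1, 0.4, 0.6]
width: 0.0901
finger_force: 0.0
```

```bash
python3 nudge.py '0.09 0 0 0.001 0;0.09 0 0 0 0;0.09 0 0 0 0'; python3 - <<'E'
from h import *
s=robot.snapshot("scene");a=s["color"][215:290,340:430]
a=cv2.resize(a,None,fx=8,fy=8,interpolation=cv2.INTER_NEAREST)
o=robot.get_obs();R=Ro.from_euler("xyz",o["ee_rot"])
for z,c in((.02,(0,0,255)),(0,(0,255,255)),(-.02,(255,255,0))):
    for y in(-.0455,.0455):
        for x in(-.008,.008):
            P=o["tool_pos"]+R.apply([x,y,0]);P[2]=z*-1+0.0 if 0 else -z+.0
            p=(proj(s,P)[0]-[340,215]+.5)*8;cv2.circle(a,tuple(int(v) for v in p),2,c,-1)
cv2.imwrite("pics/z4.png",a)
E
```

```text
time: 6.52
tool_pos: [0.4075, 0.1284, -0.0208]
ee_rot: [3.142, -0.0, -2.846]
wrist_force: [-0.5, 0.8, -0.9]
width: 0.0899
finger_force: 0.0
```

View pics/z4.png

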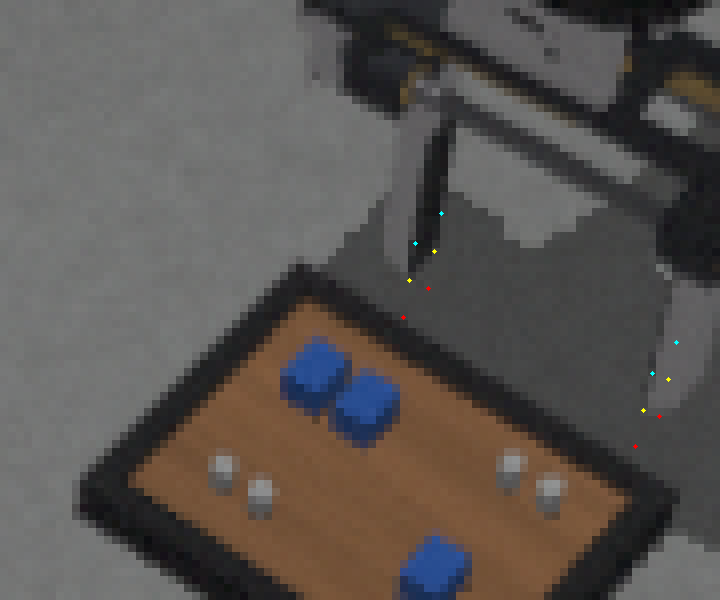

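The cropped view shows the tips just off the bench behind the carrier, at about z = 4 mm while the report says -21 mm. Reported z is therefore about 24 mm low, and xy agrees. Now I'll push for real.

```bash
python3 nudge.py '0.09 0 0 -0.003 0;0.09 -0.015 0 0 0;0.09 -0.008 0 0 0;0.09 -0.008 0 0 0;0.09 -0.008 0 0 0;0.09 -0.008 0 0 0;0.09 -0.008 0 0 0;0.09 0 0 0 0'
```

```text
time: 7.23
tool_pos: [0.4605, 0.1447, -0.0179]
ee_rot: [3.141, -0.001, -2.846]
wrist_force: [-0.5, 0.0, 1.1]
width: 0.09
finger_force: 0.4
```

```bash
python3 - <<'E'
from h import *
print(toF(robot.get_obs()["tool_pos"]))
s=robot.snapshot("wrist")
m=(s["color"].max(2)<45).astype(np.uint8)*255
col=s["color"].max(2)[:,300];print([int(v) for v in col[200:300:4]])
E
```

```text
[[-81.1 -34.7]]
[95, 94, 94, 94, 93, 94, 94, 96, 95, 93, 93, 96, 100, 97, 96, 97, 96, 96, 94, 97, 95, 95, 98, 99, 96]
```

```bash
cat >> h.py <<'E'
def board(name="scene",box=(320,230,450,340)):
    s=robot.snapshot(name);h=cv2.cvtColor(s["color"],cv2.COLOR_BGR2HSV)
    m=((h[...,1]>90)&(h[...,0]<25))|((h[...,1]>90)&(h[...,0]>95))
    m=cv2.morphologyEx(m.astype(np.uint8)*255,cv2.MORPH_OPEN,np.ones((2,2)))
    c=biggest(m,*box)[0][:,0]
    w=toF(ray(s,c,.018)).astype(np.float32);r=cv2.minAreaRect(w)
    print(name,"board centre/size/ang in fence",np.round(r[0],1),np.round(r[1],1),round(r[2],1),"min",w.min(0),"max",w.max(0))
E
python3 - <<'E'
from h import *
board();board("top",(225,215,320,310))
E
```

```text
scene board centre/size/ang in fence [ -8.6 -29.8] [ 99.2 129. ] 0.3 min [-58.3 -94.3] max [41.2 34.9]
top board centre/size/ang in fence [ -6.2 -34.4] [131.6  83.2] 89.5 min [ -48.3 -100.1] max [35.4 31.4]
```

```bash
python3 nudge.py '0.09 -0.006 0 0 0;0.09 -0.004 0 0 0;0.09 -0.001 0 0 0;0.09 -0.001 0 0 0;0.09 0 0 0 0'
```

```text
time: 7.8
tool_pos: [0.4708, 0.1478, -0.018]
ee_rot: [3.141, -0.002, -2.846]
wrist_force: [-3.7, -0.8, 3.6]
width: 0.0898
finger_force: 2.2
```

```bash
python3 nudge.py '0.09 -0.001 0 0 0;0.09 -0.001 0 0 0;0.09 0 0 0 0'; python3 -c "
from h import *
print(toF(robot.get_obs()['tool_pos']));board();board('top',(225,215,320,310))"
```

```text
time: 8.05
tool_pos: [0.4716, 0.148, -0.018]
ee_rot: [3.141, -0.004, -2.846]
wrist_force: [-8.0, -1.8, 4.3]
width: 0.0899
finger_force: 3.8
[[-69.5 -34.7]]
scene board centre/size/ang in fence [  3.  -29.5] [ 99.3 128.8] -0.0 min [-46.7 -93.9] max [52.6 34.9]
top board centre/size/ang in fence [  6.3 -34.7] [132.2  80.9] 89.4 min [ -34.7 -100.5] max [47.2 31.3]
```

The carrier is flush on the +x rail, with an 8 N reaction and 0° yaw. Next is the push along fence +y.

```bash
python3 nudge.py '0.09 0.015 0 0 0;0.06 0.005 0 -0.035 0;0.06 0 0 -0.035 0;0.06 0 0 0 0'; python3 -c "
from h import *
o=robot.get_obs();print(o['joint_positions'].round(2))
p=[*F(0,-152),.05]
plan(p,FY+np.pi/2);plan(p,FY-np.pi/2)
from h import FY
"
```

```text
time: 8.48
tool_pos: [0.4605, 0.144, 0.0598]
ee_rot: [-3.14, 0.017, -2.846]
wrist_force: [1.0, 0.3, 1.5]
width: 0.0733
finger_force: 0.0
[ 0.19 -0.02  1.72  0.    1.42 -1.68]
turn 1.5711 rows 12.6 | then d [-0.1167  0.0811  0.0113] rows 3.4
turn -1.5705 rows 12.6 | then d [ 0.1167 -0.0811  0.0113] rows 3.4
```

```bash
python3 nudge.py '0.06 0 0 0 0.1209;0.06 0 0 0 0.1209;0.06 0 0 0 0.1209;0.06 0 0 0 0.1209;0.06 0 0 0 0.1209;0.06 0 0 0 0.1209;0.06 0 0 0 0.1209;0.06 0 0 0 0.1209;0.06 0 0 0 0.1209;0.06 0 0 0 0.1209;0.06 0 0 0 0.1209;0.06 0 0 0 0.1209;0.06 0 0 0 0.1209;0.06 -0.0292 0.0203 0 0;0.06 -0.0292 0.0203 0 0;0.06 -0.0292 0.0203 0 0;0.06 -0.0292 0.0203 0 0;0.06 0 0 0 0'; python3 -c "
from h import *
o=robot.get_obs();print(o['joint_positions'].round(2),toF(o['tool_pos']))
plan([*F(0,-152),-.018],FY+np.pi/2)"
```

```text
time: 9.98
tool_pos: [0.5717, 0.0504, 0.052]
ee_rot: [3.136, 0.004, 1.861]
wrist_force: [-1.6, -0.3, -0.1]
width: 0.0603
finger_force: 0.0
[-0.01  0.19  1.51 -0.    1.43 -0.3 ] [[  -2.1 -157.2]]
turn -0.0051 rows 0.0 | then d [0.0054 0.0017 0.07  ] rows 1.7
```

```bash
python3 nudge.py '0.06 0 0.0017 0.035 0;0.06 0 0 0.035 0;0.06 0 0 0 0;0.06 0.02 0 0 0;0.06 0.01 0 0 0;0.06 0.008 0 0 0;0.06 0.008 0 0 0;0.06 0.008 0 0 0;0.06 0.008 0 0 0;0.06 0.003 0 0 0;0.06 0.002 0 0 0;0.06 0 0 0 0'; python3 -c "
from h import *
o=robot.get_obs();print(toF(o['tool_pos']));board();board('top',(225,215,320,310))"
```

```text
time: 10.98
tool_pos: [0.5494, 0.1173, -0.0166]
ee_rot: [3.14, 0.005, 1.866]
wrist_force: [1.5, -7.1, 2.8]
width: 0.0602
finger_force: 3.8
[[ -3.9 -86.7]]
scene board centre/size/ang in fence [2.7 2.6] [ 99.8 128.6] 0.1 min [-47.2 -61.7] max [52.6 66.9]
top board centre/size/ang in fence [-4.6 44.9] [102.2  37.7] 0.1 min [-55.7  26.2] max [46.6 63.9]
```

Flush in y, with a 7 N reaction. I'll back off and give the -x face one more light push to confirm that side stayed home.

```bash
python3 nudge.py '0.06 0.001 0 0 0;0.06 0 0 0 0;0.06 -0.02 0 0 0;0.06 0 0 -0.035 0;0.06 0 0 -0.035 0;0.06 0 -0.04 0 0;0.06 0 -0.04 0 0;0.06 0 -0.04 0 0;0.06 0.035 0 0 0;0.06 0.035 0 0 0;0.06 0.02 0 0 0;0.06 0 0 0 0'; python3 -c "
from h import *
o=robot.get_obs();print(toF(o['tool_pos']));board();board('top',(225,215,320,310))
plan([*F(-120,0),-.018],FY+np.pi/2)"
```

```text
time: 12.08
tool_pos: [0.4113, 0.156, 0.0527]
ee_rot: [3.14, -0.004, 1.869]
wrist_force: [0.3, -0.9, 0.2]
width: 0.0603
finger_force: 0.0
[[-124.9   -9.5]]
scene board centre/size/ang in fence [2.9 2.3] [ 99.3 129.5] 0.4 min [-47.1 -62.3] max [52.7 66.9]
top board centre/size/ang in fence [-4.3 -2.4] [131.9 101.6] 89.9 min [-55.1 -68.3] max [46.6 63.6]
turn 0.0014 rows 0.0 | then d [0.0125 0.0044 0.0706] rows 1.7
```

```bash
python3 nudge.py '0.06 0.012 0 0.035 0;0.06 0 0 0.035 0;0.06 0 0 0 0;0.06 0 0.008 0 0;0.06 0 0.006 0 0;0.06 0 0.003 0 0;0.06 0 0.002 0 0;0.06 0 0 0 0'
```

```text
time: 12.85
tool_pos: [0.4295, 0.1695, -0.0161]
ee_rot: [3.138, 0.0, 1.865]
wrist_force: [-0.6, -0.3, -0.1]
width: 0.0601
finger_force: 0.0
```

```bash
python3 nudge.py '0.06 0 0.002 0 0;0.06 0 0.002 0 0;0.06 0 0 0 0'; python3 -c "
from h import *
print(toF(robot.get_obs()['tool_pos']))"
```

```text
time: 13.1
tool_pos: [0.4309, 0.1702, -0.0175]
ee_rot: [-3.14, 0.0, 1.865]
wrist_force: [-2.3, -0.7, 2.4]
width: 0.0599
finger_force: 1.1
[[-102.    -1.6]]
```

```bash
python3 nudge.py '0.06 0 0.001 0 0;0.06 0 0.001 0 0;0.06 0 0 0 0'; python3 -c "
from h import *
print(toF(robot.get_obs()['tool_pos']))"
```

```text
time: 13.35
tool_pos: [0.4309, 0.1703, -0.0177]
ee_rot: [-3.136, 0.0, 1.865]
wrist_force: [-6.5, -2.4, 6.6]
width: 0.0598
finger_force: 4.0
[[-102.    -1.5]]
```

The carrier is stalled against the fence, so it's home. The rows can't tilt the tool directly, so I'll test with an empty hand what happens at the edge of reach. I'll go up and toward the tote.

```bash
python3 nudge.py '0.09 0 -0.02 0 0;0.09 0 0 -0.04 0.11;0.09 0 0 -0.04 0.12;0.09 0 0 -0.04 0.12;0.09 0 0 -0.04 0.12;0.09 0 0 -0.04 0.12;0.09 0 0 -0.04 0.12;0.09 0 0 -0.04 0.1;0.09 0 0 -0.04 0.1;0.09 0 0 -0.04 0;0.09 0 0 -0.04 0;0.09 0 0 0 0'; python3 -c "
from h import *
o=robot.get_obs();print(o['joint_positions'].round(3))
plan([.5395,-.2212,.067],np.radians(54.6));plan([.5395,-.2212,.4],np.radians(54.6));board()"
```

```text
time: 14.35
tool_pos: [0.4161, 0.1658, 0.3913]
ee_rot: [3.131, -0.013, 0.955]
wrist_force: [0.1, 0.5, 0.7]
width: 0.0897
finger_force: 0.0
[ 0.252 -0.097  1.134  0.     2.088  0.868]
turn 0.0025 rows 0.0 | then d [-0.2482  0.3213  0.3245] rows 12.5
turn 0.0025 rows 0.0 | then d [-0.2438  0.3249 -0.0084] rows 9.7
scene board centre/size/ang in fence [2.9 2.4] [ 99.4 129. ] 0.3 min [-47.1 -62.2] max [52.7 66.8]
```

```bash
python3 nudge.py '0.09 -0.0244 0.0325 0 0;0.09 -0.0244 0.0325 0 0;0.09 -0.0244 0.0325 0 0;0.09 -0.0244 0.0325 0 0;0.09 -0.0244 0.0325 0 0;0.09 -0.0244 0.0325 0 0;0.09 -0.0244 0.0325 0 0;0.09 -0.0244 0.0325 0 0;0.09 -0.0244 0.0325 0 0;0.09 -0.0244 0.0325 0 0;0.09 0 0 -0.04 0;0.09 0 0 -0.04 0;0.09 0 0 -0.04 0;0.09 0 0 -0.04 0;0.09 0 0 -0.04 0;0.09 0 0 -0.04 0;0.09 0 0 0 0;0.09 0 0 0 0'; python3 -c "
from h import *
o=robot.get_obs();print(o['joint_positions'].round(3),np.hypot(*o['tool_pos'][:2]))"
```

```text
time: 15.9
tool_pos: [0.4966, -0.2045, 0.5531]
ee_rot: [3.096, -0.01, 0.955]
wrist_force: [1.6, -0.6, 0.2]
width: 0.09
finger_force: 0.0
[-0.5    0.334  0.276  0.008  2.485  0.122] 0.5370365496340658
```

```bash
python3 nudge.py '0.09 0 0 -0.04 0;0.09 0 0 -0.04 0;0.09 0 0 -0.04 0;0.09 0 0 -0.04 0;0.09 0 0 0 0'; python3 -c "
from h import *
o=robot.get_obs();print(o['joint_positions'].round(3),np.hypot(*o['tool_pos'][:2]));print(Ro.from_euler('xyz',o['ee_rot']).as_matrix()[:,2].round(3))"
```

```text
time: 16.32
tool_pos: [0.4322, -0.1777, 0.6105]
ee_rot: [3.033, -0.024, 0.957]
wrist_force: [-1.1, 1.9, 0.4]
width: 0.0901
finger_force: 0.0
[-0.523  0.218  0.274  0.025  2.539  0.114] 0.4672975385817419
[ 0.103 -0.043 -0.994]
```

The tool tilts outward (6.4°) when pushed past its reach. Next I'll check whether it keeps the tilt when it comes back into reach.

```bash
python3 nudge.py '0.09 0 0 0.04 0;0.09 0 0 0.04 0;0.09 0 0 0.04 0;0.09 0 0 0 0'; python3 -c "
from h import *
o=robot.get_obs();print(o['joint_positions'].round(3),np.hypot(*o['tool_pos'][:2]));print(Ro.from_euler('xyz',o['ee_rot']).as_matrix()[:,2].round(3))"
```

```text
time: 16.65
tool_pos: [0.444, -0.1825, 0.4764]
ee_rot: [3.083, -0.019, 0.956]
wrist_force: [3.0, -1.9, -6.7]
width: 0.0897
finger_force: 0.0
[-0.519  0.02   0.839  0.017  2.222  0.108] 0.48001204518697776
[ 0.059 -0.018 -0.998]
```

```bash
python3 nudge.py '0.09 0 0 0 0;0.09 0 0 0 0;0.09 0 0 0 0'; python3 -c "
from h import *
o=robot.get_obs();print(o['joint_positions'].round(3),np.hypot(*o['tool_pos'][:2]));print(Ro.from_euler('xyz',o['ee_rot']).as_matrix()[:,2].round(3))"
```

```text
time: 16.9
tool_pos: [0.4469, -0.1843, 0.5067]
ee_rot: [3.024, -0.025, 0.957]
wrist_force: [-1.1, -0.3, 1.4]
width: 0.09
finger_force: 0.0
[-0.519  0.017  0.778  0.018  2.228  0.108] 0.48337513243559194
[ 0.11  -0.047 -0.993]
```

The tilt persists back in reach, now about 7°. The lean is toward the tote's -x side, which is the side I want low, so I'll grasp the handle with it. Going above the handle.

```bash
python3 -c "
from h import *
plan([.5395,-.2212,.2])
s=robot.snapshot('scene');g=s['color'].max(2)
c=biggest((g>165).astype(np.uint8)*255,250,140,340,225)[0];print(cv2.contourArea(c),rect(s,c,.118))
"
```

```text
turn 0 rows 0.0 | then d [0.0154 0.0603 0.3165] rows 7.7
50.5 [ 526.4 -240.8   90.1   11.3   55.8]
```

```bash
python3 nudge.py '0.09 0.0019 0.0075 0.0395 0;0.09 0.0019 0.0075 0.0395 0;0.09 0.0019 0.0075 0.0395 0;0.09 0.0019 0.0075 0.0395 0;0.09 0.0019 0.0075 0.0395 0;0.09 0.0019 0.0075 0.0395 0;0.09 0.0019 0.0075 0.0395 0;0.09 0.0019 0.0075 0.0395 0;0.09 0 0 0 0;0.09 0 0 0 0'; python3 -c "
from h import *
o=robot.get_obs();print(Ro.from_euler('xyz',o['ee_rot']).as_matrix()[:,2].round(3))
plan([.541,-.222,.067])
s=robot.snapshot('wrist');g=s['color'].max(2)
P=[[.5395+k*.075*.579,-.2212+k*.075*.815,.118] for k in(-1,0,1)]
print(proj(s,P).round(0).tolist(), proj(s,o['tool_pos']).round(0))
cv2.imwrite('pics/w5.png',s['color'])
"
```

```text
time: 17.78
tool_pos: [0.5361, -0.2196, 0.1944]
ee_rot: [3.036, -0.024, 0.956]
wrist_force: [-0.0, 0.1, 0.4]
width: 0.09
finger_force: 0.0
[ 0.1   -0.041 -0.994]
turn 0 rows 0.0 | then d [-0.0023 -0.0081  0.1273] rows 3.1
[[313.0, 324.0], [313.0, 243.0], [313.0, 150.0]] [[318. 275.]]
```

View pics/w5.png

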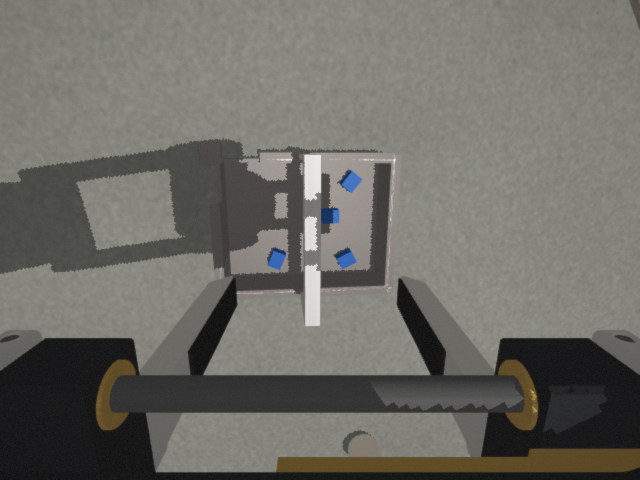

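The handle bar is at (313,155)–(313,325), exactly where I predicted. It's vertical in the view and centred between the fingers. Descending and closing.

```bash
python3 nudge.py '0.09 -0.0008 -0.0027 0.035 0;0.09 -0.0008 -0.0027 0.035 0;0.09 -0.0007 -0.0027 0.035 0;0.09 0 0 0.018 0;0.09 0 0 0 0;0.05 0 0 0 0;0.03 0 0 0 0;0 0 0 0 0;0 0 0 0 0;0 0 0 0 0;0 0 0 0 0;0 0 0 0 0;0 0 0 0 0;0 0 0 0 0'
```

```text
time: 19.0
tool_pos: [0.5384, -0.2207, 0.0689]
ee_rot: [3.038, -0.024, 0.956]
wrist_force: [-1.1, -0.8, -0.1]
width: 0.0334
finger_force: 0.0
```

```bash
python3 nudge.py '0 0 0 0 0;0 0 0 0 0;0 0 0 0 0;0 0 0 0 0'
```

```text
time: 19.33
tool_pos: [0.5391, -0.2211, 0.0696]
ee_rot: [3.036, -0.024, 0.956]
wrist_force: [1.7, -1.9, 1.7]
width: 0.0145
finger_force: 30.0
```

Gripped: opening 14.5 mm at 30 N. Lifting while turning the tote so that its notched corner will face the base.

```bash
python3 nudge.py '0 0 0 -0.015 0;0 0 0 -0.02 0;0 0 0 -0.025 0;0 0 0 -0.025 0;0 0 0 -0.025 -0.05;0 0 0 -0.025 -0.1;0 0 0 -0.025 -0.12;0 0 0 -0.025 -0.12;0 0 0 -0.02 -0.12;0 0 0 -0.015 -0.12;0 0 0 0 -0.12;0 0 0 0 -0.12;0 0 0 0 -0.12;0 0 0 0 -0.12;0 0 0 0 -0.12;0 0 0 0 -0.12;0 0 0 0 -0.12;0 0 0 0 -0.12;0 0 0 0 -0.05;0 0 0 0 0'; python3 -c "
from h import *
o=robot.get_obs();print(o['joint_positions'].round(2),Ro.from_euler('xyz',o['ee_rot']).as_matrix()[:,2].round(3))
plan([.66,.265,.30])"
```

```text
time: 21.0
tool_pos: [0.5157, -0.2112, 0.2853]
ee_rot: [3.125, 0.1, 2.595]
wrist_force: [0.6, -0.3, -4.4]
width: 0.0135
finger_force: 30.0
[-0.5   0.02  1.24  0.01  1.78 -1.52] [ 0.094 -0.038 -0.995]
turn 0 rows 0.0 | then d [ 0.1222  0.4822 -0.019 ] rows 11.9
```

```bash
python3 nudge.py '0 0.0016 0.017 0 0;0 0.0085 0.032 -0.001 0;0 0.0085 0.032 -0.001 0;0 0.0085 0.032 -0.001 0;0 0.0085 0.032 -0.001 0;0 0.0085 0.032 -0.001 0;0 0.0085 0.032 -0.001 0;0 0.0085 0.032 -0.001 0;0 0.0085 0.032 -0.001 0;0 0.0085 0.032 -0.001 0;0 0.0085 0.032 -0.001 0;0 0.0085 0.032 -0.001 0;0 0.0085 0.032 -0.001 0;0 0.0085 0.032 -0.001 0;0 0.0085 0.032 -0.001 0;0 0.0016 0.017 0 0;0 0 0 0 0;0 0 0 0 0'; python3 -c "
from h import *
o=robot.get_obs();R=Ro.from_euler('xyz',o['ee_rot']);print(o['joint_positions'].round(2),R.as_matrix()[:,2].round(3))
print('radial out in tool axes',R.inv().apply([np.cos(.38),np.sin(.38),0]).round(3))"
```

```text
time: 22.5
tool_pos: [0.6613, 0.2649, 0.2937]
ee_rot: [3.129, 0.102, 2.595]
wrist_force: [0.0, -0.8, -4.9]
width: 0.0136
finger_force: 30.0
[ 0.34  0.43  0.74 -0.08  1.9  -0.71] [ 0.093 -0.042 -0.995]
radial out in tool axes [-0.598  0.799  0.071]
```

Now I'll push outward past reach to gain tilt.

```bash
python3 nudge.py '0 -0.024 0.032 0.003 0;0 -0.024 0.032 0.003 0;0 -0.024 0.032 0.003 0;0 -0.024 0.032 0.003 0;0 -0.024 0.032 0.003 0;0 -0.024 0.032 0.003 0;0 0 0 0 0;0 0 0 0 0'; python3 -c "
from h import *
o=robot.get_obs();R=Ro.from_euler('xyz',o['ee_rot']);print(o['joint_positions'].round(3),R.as_matrix()[:,2].round(3))
print('radial out in tool axes',R.inv().apply([np.cos(.38),np.sin(.38),0]).round(3),'up',R.inv().apply([0,0,1]).round(3))"
```

```text
time: 23.17
tool_pos: [0.8059, 0.3168, 0.2481]
ee_rot: [3.064, 0.152, 2.59]
wrist_force: [-0.3, -0.4, -5.2]
width: 0.0138
finger_force: 30.0
[ 0.339  0.794  0.278 -0.073  1.913 -0.716] [ 0.169 -0.013 -0.985]
radial out in tool axes [-0.59   0.793  0.152] up [-0.151  0.077 -0.985]
```

```bash
python3 nudge.py '0 -0.024 0.031 -0.006 0;0 -0.024 0.031 -0.006 0;0 -0.024 0.031 -0.006 0;0 -0.024 0.031 -0.006 0;0 -0.024 0.031 -0.006 0;0 -0.024 0.031 -0.006 0;0 -0.024 0.031 -0.006 0;0 -0.024 0.031 -0.006 0;0 0 0 0 0'; python3 -c "
from h import *
o=robot.get_obs();R=Ro.from_euler('xyz',o['ee_rot']);print(o['joint_positions'].round(3),R.as_matrix()[:,2].round(3))
print('radial out in tool axes',R.inv().apply([np.cos(.38),np.sin(.38),0]).round(3),'up',R.inv().apply([0,0,1]).round(3))"
```

```text
time: 23.92
tool_pos: [0.8878, 0.3483, 0.2629]
ee_rot: [2.877, 0.289, 2.567]
wrist_force: [-1.2, 0.2, -3.3]
width: 0.0139
finger_force: 30.0
[ 0.337  0.806  0.274 -0.058  1.677 -0.715] [ 0.373  0.07  -0.925]
radial out in tool axes [-0.554  0.745  0.372] up [-0.285  0.251 -0.925]
```

The tilt is now 22°, low toward the tote's (-x,+y), as wanted. A few more rows should bring it to about 30°.

```bash
python3 nudge.py '0 -0.024 0.032 0.006 0;0 -0.024 0.032 0.006 0;0 -0.024 0.032 0.006 0;0 -0.024 0.032 0.006 0;0 0 0 0 0;0 0 0 0 0'; python3 -c "
from h import *
o=robot.get_obs();R=Ro.from_euler('xyz',o['ee_rot']);print(o['joint_positions'].round(3),R.as_matrix()[:,2].round(3))
print('up',R.inv().apply([0,0,1]).round(3))
# carrier centre in world; tote corner rel. to grasp: bar 110 -> corner
g=np.array([66,-86,106.])/1000+[0,0,-.019]  # tool axes from reported TCP (tool x=tote y, y=tote x, z=down)
off=R.apply(g);off[2]+=.024
print('corner now',(o['tool_pos']+off).round(3))
c=np.array([*F(0,0),.16]);plan(c-off)"
```

```text
time: 24.42
tool_pos: [0.9364, 0.3682, 0.2479]
ee_rot: [2.787, 0.35, 2.547]
wrist_force: [-0.3, -0.7, -4.5]
width: 0.0138
finger_force: 30.0
[ 0.337  0.843  0.275 -0.051  1.533 -0.713] [ 0.46   0.107 -0.881]
up [-0.342  0.326 -0.881]
corner now [0.888 0.34  0.145]
turn 0 rows 0.0 | then d [ 0.2023 -0.2656 -0.1943] rows 9.3
```

The tilt is 28°. I'll bring the corner over the carrier's centre at about 0.16 m.

```bash
python3 nudge.py '0 0.01 -0.013 -0.0095 0;0 0.017 -0.0222 -0.0163 0;0 0.017 -0.0222 -0.0163 0;0 0.017 -0.0222 -0.0163 0;0 0.017 -0.0222 -0.0163 0;0 0.017 -0.0222 -0.0163 0;0 0.017 -0.0222 -0.0163 0;0 0.017 -0.0222 -0.0163 0;0 0.017 -0.0222 -0.0163 0;0 0.017 -0.0222 -0.0163 0;0 0.017 -0.0222 -0.0163 0;0 0.017 -0.0222 -0.0163 0;0 0.0053 -0.0084 -0.0055 0;0 0 0 0 0;0 0 0 0 0;0 0 0 0 0'; python3 -c "
from h import *
o=robot.get_obs();R=Ro.from_euler('xyz',o['ee_rot']);print(o['joint_positions'].round(3),'up',R.inv().apply([0,0,1]).round(3))
g=np.array([66,-86,106.])/1000+[0,0,-.019]
off=R.apply(g);off[2]+=.024;K=o['tool_pos']+off
print('corner now',K.round(3),toF(K))
for n in('scene','top','wrist'):
    s=robot.snapshot(n);cv2.imwrite('pics/f_%s.png'%n,s['color']);h=cv2.cvtColor(s['color'],cv2.COLOR_BGR2HSV)
    m=((h[...,1]>110)&(h[...,0]>100)).astype(np.uint8)*255
    p=proj(s,K)[0];print(n,'corner px',p.round(0))
    for c in cv2.findContours(m,cv2.RETR_EXTERNAL,cv2.CHAIN_APPROX_NONE)[0]:
        q=c[:,0].mean(0)
        if cv2.contourArea(c)>5 and np.hypot(*(q-p))<110: print('  blue',q.round(0),cv2.contourArea(c))
"
```

```text
time: 25.75
tool_pos: [0.5776, 0.2304, 0.2637]
ee_rot: [2.783, 0.353, 2.546]
wrist_force: [0.5, -0.5, -4.8]
width: 0.0138
finger_force: 30.0
[ 0.312 -0.153  1.53  -0.041  1.268 -0.725] up [-0.346  0.33  -0.879]
corner now [0.53  0.202 0.16 ] [[2.3 0.1]]
scene corner px [397. 258.]
  blue [398. 304.] 40.0
  blue [402. 254.] 199.5
top corner px [260. 261.]
  blue [164. 292.] 119.0
  blue [280. 265.] 12.0
  blue [260. 262.] 17.0
wrist corner px [215. 175.]
  blue [216. 168.] 2319.0
  blue [233. 105.] 275.0
```

```bash
python3 -c "
import cv2,numpy as np
a=cv2.imread('pics/f_wrist.png')[40:310,60:460];b=cv2.imread('pics/f_scene.png')[180:345,300:480]
b=cv2.resize(b,None,fx=2.2,fy=2.2,interpolation=cv2.INTER_CUBIC)[:363,:396];
o=np.zeros((363,796,3),np.uint8);o[:270,:400]=a;o[:b.shape[0],400:400+b.shape[1]]=b;cv2.imwrite('pics/fin.png',o)"
```

```text
(no output)
```

View pics/fin.png

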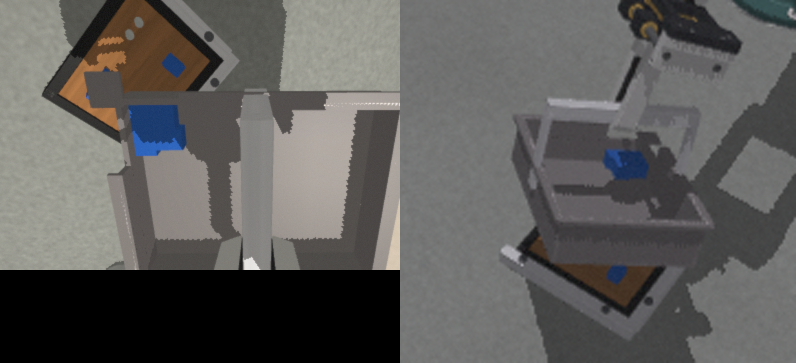

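The left half shows the relays as one compact cluster in the notched corner (155,130), above the carrier. The right half shows the tote tilted and clear, with the carrier in its fence. I'll check that the cluster's size fits four relays and that nothing is moving.

```bash
python3 nudge.py '0 0 0 0 0;0 0 0 0 0;0 0 0 0 0;0 0 0 0 0;0 0 0 0 0;0 0 0 0 0'; python3 -c "
from h import *
o=robot.get_obs();R=Ro.from_euler('xyz',o['ee_rot']).as_matrix()
s=robot.snapshot('wrist');E=s['extrinsics'];h=cv2.cvtColor(s['color'],cv2.COLOR_BGR2HSV)
m=((h[...,1]>110)&(h[...,0]>100)).astype(np.uint8)*255
T=np.c_[R[:,1],R[:,0],-R[:,2]];O=o['tool_pos']+R@np.array([0,0,.110-.019])+[0,0,.024] # tote axes, origin
cam=T.T@(-E[:3,:3].T@E[:3,3]-O)
for c in cv2.findContours(m,cv2.RETR_EXTERNAL,cv2.CHAIN_APPROX_NONE)[0]:
    if cv2.contourArea(c)<30: continue
    u=c[:,0].astype(float);d=np.c_[(u[:,0]-s['cx'])/s['fx'],(u[:,1]-s['cy'])/s['fy'],np.ones(len(u))]@E[:3,:3]@T
    for z in(.004,.019):
        w=((cam+d*((z-cam[2])/d[:,2])[:,None])*1000).astype(np.float32)
        print(cv2.contourArea(c),'plane',z,'min',w.min(0)[:2].round(),'max',w.max(0)[:2].round(),'area mm2',round(cv2.contourArea(w[:,None,:2])))
"
```

```text
time: 26.4
tool_pos: [0.5774, 0.2305, 0.2621]
ee_rot: [2.784, 0.352, 2.547]
wrist_force: [0.2, 0.5, -4.5]
width: 0.0138
finger_force: 30.0
2321.0 plane 0.004 min [-105.   50.] max [-63.  88.] area mm2 1322
2321.0 plane 0.019 min [-99.  52.] max [-60.  88.] area mm2 1179
277.5 plane 0.004 min [-76. 107.] max [-61. 124.] area mm2 137
277.5 plane 0.019 min [-72. 106.] max [-58. 122.] area mm2 122
```

The cluster is 40 × 36 mm, about 1180 mm², which matches four relays (4 × 285 mm²). One last check: triangulate the cluster from the scene and wrist views to confirm it sits over the carrier.

```bash
python3 -c "
from h import *
A=[];b=[]
for n,u in(('scene',(402,254)),('wrist',(216,168))):
    s=robot.snapshot(n);E=s['extrinsics'];c=-E[:3,:3].T@E[:3,3]
    d=E[:3,:3].T@[(u[0]-s['cx'])/s['fx'],(u[1]-s['cy'])/s['fy'],1];d/=np.linalg.norm(d);M=np.eye(3)-np.outer(d,d);A.append(M);b.append(M@c)
P=np.linalg.lstsq(np.vstack(A),np.hstack(b),rcond=None)[0];print('cluster',P.round(3),toF(P),[np.linalg.norm(M@P-q).round(4) for M,q in zip(A,b)])
s=robot.snapshot('wrist');print('corner',toF(ray(s,[(183,143)],P[2]-.01)))
"
```

```text
cluster [0.52  0.208 0.172] [[-5.4  8.4]] [np.float64(0.0004), np.float64(0.0004)]
corner [[-30.6   7.4]]
```

The cluster is above the carrier's middle at z ≈ 0.17 m, and the corner is well inside its outline. Handing in.

```bash
python3 -c "
from bench import robot
print(robot.close_job())"
```

```text
the job is handed in; nothing more can be done
None
```

I handed the job in at about 26.5 s of the 59 s limit: the carrier is pushed flush into the fence corner, and the tote is held about 28° tilted above it, with a blue cluster the size of all four relays in the notched corner. The spool, bottle and cutters were left alone.

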